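# Transfer the sample vials to the black rack in reverse order

## Robot

A 6-joint arm with a two-finger parallel gripper is mounted at the origin on a cart in front of the work surface, level with it; the furniture and walls round the work are solid. World frame = base frame: x ahead of the robot, y to its left, z up, the work surface at z = 0. Lengths are in m, angles in rad, forces in N, time in s.
With the tool pointing down it reaches from about 0.275 to 0.825 m from the base axis. Payload 4.9 kg.
Tool frame: the origin (TCP) lies midway between the tips of the shut fingers; the grasp point (between the pads) lies 19 mm behind it (grip_point_offset is the distance from the TCP to the grasp point, in m); z points along the fingers, y is the line along which they close (so a half turn about z gives the same grasp; the last joint's range is limited). The gripper opens to 85 mm and grips with 20 to 120 N. Pads are 22 mm wide; open, the fingers measure 114 mm over their backs; the gripper's body (76 mm by 85 mm) begins 54 mm behind the grasp point. The pads swing forward as they close: fully open they stand 13 mm farther back than shut.
Start: joints at [1.054, 0.326, -0.193, 1.052, 0, 1.437], TCP at [0.205, 0.51, 0.231] pointing down, gripper open.
Joint ranges: [-2.65, 2.65], [-0.97, 1.79], [-1.3, 1.35], [-1.93, 2.1], [-1.47, 1.37], [-3.14, 3.14]. Speed limits (rad/s): [2.57, 2.57, 3.14, 3.14, 3.14, 3.14].

## Interface

Orientations are given as a rotation vector (axis times angle).
In Python, from cell import * gives the robot as it stands. Calls block until the motion is done:
- movep(position, orientation): joint-space move of the TCP to a pose.
- move_l(position, velocity=0.15, rot=None, until_force=None): straight line of the TCP; rot=None keeps the orientation; velocity is the mean speed in m/s. With until_force (N) it stops when the force on the tool has changed by that much, and returns True; else False.
- set_joints(angles): joint-space move.
- let_go() and grab(newtons=None): open the fingers fully, or close them until they stop; newtons is the grip in N (None keeps the last).
- sleep(seconds).
- ik(position, orientation): joint angles nearest the present ones, or None.
- get_state(): the state.
- grab_frame(name): name is "side" or "top" or "wrist"; returns a dict with "img" (384x512x3 uint8, red, green, blue), "fx", "fy", "cx", "cy" (pixels), "cam_to_world" (4x4, takes a point from camera to world coordinates); the wrist camera has in their place "T_tool_cam" (4x4, takes a point from camera to tool coordinates, whose origin is the TCP and whose axes are the flange's). Camera axes: x right, y down, z forward; pixel columns grow to the right and rows downward; lengths in m; the calibration is good to about 2 mm. A picture is of the moment at which its call begins: read the wrist's pose just before it. There is no depth.
A pose or a line that the arm cannot do raises MotionError and nothing moves.
- sign_off(): hands the job in, once; it reports no verdict.
Trained networks look in the newest picture that a camera, given by its name, has taken for a name from the list of things; names that differ only in an ending like _2 or _b are one class to them, and where a whole thing is asked for, a point or a joint stands for the part that bears it (a point fixed in the world has none). Each returns a list of dicts, best first, with "score" (0 to 1); they miss things now and then, are a little off and sometimes report something else, mostly with a low value. They report only what shows in the picture. A call takes as long as a camera call.
- spot_in(camera, name): "centre" ([column, row] in pixels, amid what is visible of it).
- silhouettes(camera, name): "mask" (384x512 bool, what is visible of it) and "centre" ([column, row] in pixels, amid what is visible of it).
- tip_of(camera, name): "centre" ([column, row] in pixels: a listed point, or the origin of a listed thing).
The state is a dict: "clock": time; "q": joint angles; "joint_velocities": joint speeds; "tau": joint torques, N m; "position": TCP position; "eef_rot": TCP orientation; "contact_force": force on the tool from outside, world axes, zero at the start; "wrist_torque": the same for the moment, N m; "finger_gap": opening from 0.0 (shut) to 1.0 (fully open).
Only numpy, scipy, OpenCV 4.12 (cv2) and the standard library are available. Lean on these libraries where they do the work, as an engineer would, in place of code of your own. Each camera call takes 0.05 s, during which the arm holds its last target. There are 200 camera calls.

## Task

The reader takes its samples from the other end, so move the four capped vials from the grey rack into the black rack in reverse order, one to a pocket: the vial next to the orange end of the grey rack goes into the pocket farthest from the orange end of the black rack, and so on, until the one farthest from the grey rack's orange end stands next to the black rack's orange end. The coloured pads stay in the grey rack and show where each vial stood. Leave all four vials standing upright on the floors of their pockets, released and at rest.

Things in the scene. Friction and masses are not known exactly. Their poses are not given: they have to be found in the camera images.
- grey_rack: Grey low rack, fixed, body 190 x 46 mm and 20 mm high, along its own x axis, with four open square pockets 36 x 36 mm, 14 mm deep (pocket floor 6 mm above the table), centred at x = -69, -23, +23, +69 mm, y = 0 of the rack. An orange block 8 mm thick, 24 mm high is on its +x end (x = +95 to +103 mm). Origin: centre of the body's underside, on the table; z up. It may be turned any way. In each pocket lies a coloured pad, and on each pad stands a vial at the start.
- black_rack: Black low rack, fixed, body 190 x 46 mm and 20 mm high, along its own x axis, with four open square pockets 36 x 36 mm, 14 mm deep (pocket floor 6 mm above the table), centred at x = -69, -23, +23, +69 mm, y = 0 of the rack. An orange block 8 mm thick, 24 mm high is on its +x end (x = +95 to +103 mm). Origin: centre of the body's underside, on the table; z up. It may be turned any way. Its pockets are empty at the start.
- red_vial (a point): Centre (half-way up) of the loose vial with the red screw cap: upright, 72 mm tall, 22 g, round body 20 mm in diameter with a flat foot; cap 23 mm in diameter, from 20 to 36 mm above this point. z points to the cap. It can be gripped by the cap or the body. Standing in the black rack this point is 42 mm above the table; on its pad in the grey rack 45 mm.
- white_vial (a point): Centre (half-way up) of the loose vial with the white screw cap: upright, 72 mm tall, 22 g, round body 20 mm in diameter with a flat foot; cap 23 mm in diameter, from 20 to 36 mm above this point. z points to the cap. It can be gripped by the cap or the body. Standing in the black rack this point is 42 mm above the table; on its pad in the grey rack 45 mm.
- green_vial (a point): Centre (half-way up) of the loose vial with the green screw cap: upright, 72 mm tall, 22 g, round body 20 mm in diameter with a flat foot; cap 23 mm in diameter, from 20 to 36 mm above this point. z points to the cap. It can be gripped by the cap or the body. Standing in the black rack this point is 42 mm above the table; on its pad in the grey rack 45 mm.
- blue_vial (a point): Centre (half-way up) of the loose vial with the blue screw cap: upright, 72 mm tall, 22 g, round body 20 mm in diameter with a flat foot; cap 23 mm in diameter, from 20 to 36 mm above this point. z points to the cap. It can be gripped by the cap or the body. Standing in the black rack this point is 42 mm above the table; on its pad in the grey rack 45 mm.
- pad_red: Fixed red pad, 34 x 34 x 3 mm, on the floor of one pocket of the grey rack; the vial with the red cap stands on it at the start, and the pad stays there. Origin: centre of its underside.
- pad_white: Fixed white pad, 34 x 34 x 3 mm, on the floor of one pocket of the grey rack; the vial with the white cap stands on it at the start, and the pad stays there. Origin: centre of its underside.
- pad_green: Fixed green pad, 34 x 34 x 3 mm, on the floor of one pocket of the grey rack; the vial with the green cap stands on it at the start, and the pad stays there. Origin: centre of its underside.
- pad_blue: Fixed blue pad, 34 x 34 x 3 mm, on the floor of one pocket of the grey rack; the vial with the blue cap stands on it at the start, and the pad stays there. Origin: centre of its underside.

How it is judged:
By the outcome, as a careful person would: the job done as asked, in the order asked, and still so for the second after the job is handed in, with the robot touching nothing.
It also fails if it takes over 128 s, if anything falls off the work surface, if the arm or the gripper's body presses on something with over 40 N, if the wrist force passes 120 N, or if a joint passes its speed limit or range.

## Working session

There is one attempt and no reset: what is moved stays moved. The work goes in short steps, each a Python script; the robot and the scene stay as the last script left them, time stands still between calls to the robot, and variables do not carry over. Pictures are saved under pics/ and viewed, on a budget of 14 in all, crops included, one or two more only if the job needs it, and the job is handed in when it is done.

```bash
mkdir -p pics; ls; python3 - <<'E'
from cell import *
import cv2,numpy as np
ims=[]
for c in ["top","side"]:
    f=grab_frame(c); cv2.imwrite(f"pics/{c}0.png",f["img"][:,:,::-1])
    print(c,f["fx"],f["fy"],f["cx"],f["cy"],np.round(f["cam_to_world"],4).tolist())
    for n in ["grey_rack","black_rack"]+[k+"_vial" for k in("red","white","green","blue")]:
        print(n,[(np.round(d["centre"],1).tolist(),round(d["score"],2)) for d in tip_of(c,n)[:3]])
s=get_state();print(s)
f=grab_frame("wrist");cv2.imwrite("pics/w0.png",f["img"][:,:,::-1]);print(f["fx"],f["cx"],f["cy"],np.round(f["T_tool_cam"],4).tolist())
E
```

```text
pics
top 366.2673165995045 366.2673165995045 258.19024687200397 190.29787101616722 [[0.0279, -0.9979, 0.0593, 0.461], [-0.9995, -0.0288, -0.0143, -0.2148], [0.016, -0.0588, -0.9981, 0.9047], [0.0, 0.0, 0.0, 1.0]]
grey_rack [([306.3, 196.5], 0.92)]
black_rack [([201.6, 189.1], 0.91)]
red_vial [([313.7, 198.0], 0.69)]
white_vial [([275.9, 194.1], 0.56), ([335.0, 201.8], 0.45)]
green_vial [([333.8, 200.0], 0.59), ([293.4, 192.8], 0.51)]
blue_vial [([277.8, 191.4], 0.41)]
side 486.49633003234555 486.49633003234555 251.57444130884107 194.07561794670642 [[0.8819, -0.1914, 0.4309, 0.0569], [-0.4715, -0.354, 0.8077, -1.0723], [-0.002, -0.9154, -0.4024, 0.4738], [0.0, 0.0, 0.0, 1.0]]
grey_rack [([279.8, 239.1], 0.93), ([225.9, 192.2], 0.56)]
black_rack [([224.4, 193.1], 0.69), ([263.1, 204.0], 0.69)]
red_vial [([280.2, 225.8], 0.62)]
white_vial [([292.0, 234.1], 0.58)]
green_vial [([269.1, 215.1], 0.59)]
blue_vial [([262.4, 201.6], 0.7)]
{'clock': 0.7, 'q': array([ 1.05379523e+00,  3.26183843e-01, -1.92581144e-01,  1.05198859e+00,
        2.01862310e-05,  1.43662136e+00]), 'joint_velocities': array([ 1.10356971e-03, -1.83197860e-03, -9.31525579e-04,  1.18369202e-05,
       -9.77067988e-04, -8.92282483e-04]), 'tau': array([-3.14667170e-05, -4.43195772e+01,  2.62713683e+01,  8.79631843e-04,
       -1.64603512e-04,  9.58146245e-06]), 'position': array([0.20543679, 0.51022857, 0.23129682]), 'eef_rot': array([-5.97675471e-01, -3.08421046e+00, -7.37588691e-05]), 'contact_force': array([ 0.01658235,  1.49700866, -0.72385491]), 'wrist_torque': array([ 0.02842038,  0.08206987, -0.02751136]), 'finger_gap': 0.9967165082756614}
268.6075158456272 256.7127891060916 193.8889471532977 [[0.0001, -0.9553, -0.2955, 0.0754], [1.0, 0.0002, -0.0003, 0.001], [0.0003, -0.2955, 0.9553, -0.1425], [0.0, 0.0, 0.0, 1.0]]
```

View pics/top0.png

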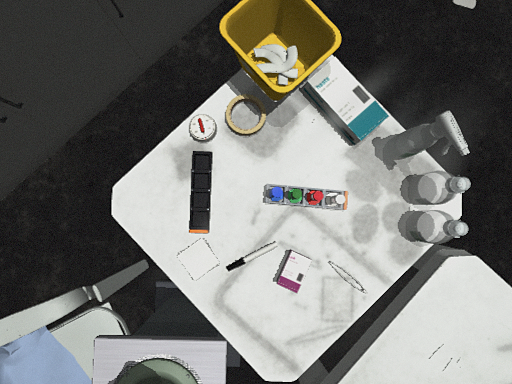

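View pics/side0.png

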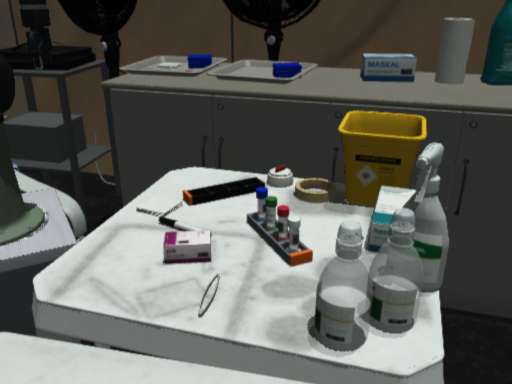

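The top view shows the grey rack from blue (277,194) through green and red to white (337,200), with its orange end at (346,201). The black rack runs from (203,152) down to its orange end at (199,232). So white goes in the pocket farthest from the orange, then red, then green, with blue next to it. Next is a closer wrist look above each rack.

```bash
cat > h.py <<'E'
from cell import *
import numpy as np, cv2
from scipy.spatial.transform import Rotation as R
def toolT():
    s=get_state();T=np.eye(4);T[:3,:3]=R.from_rotvec(s["eef_rot"]).as_matrix();T[:3,3]=s["position"];return T
def shot(c,fn=None):
    T=toolT(); f=grab_frame(c)
    f["T"]=T@f["T_tool_cam"] if c=="wrist" else np.array(f["cam_to_world"])
    if fn: cv2.imwrite(fn,f["img"][:,:,::-1])
    return f
def plane(f,px,z):
    T=f["T"];d=T[:3,:3]@[(px[0]-f["cx"])/f["fx"],(px[1]-f["cy"])/f["fy"],1]
    return (T[:3,3]+d*(z-T[2,3])/d[2])[:2]
def proj(f,P):
    T=f["T"];p=(np.atleast_2d(P)-T[:3,3])@T[:3,:3]
    return np.c_[f["fx"]*p[:,0]/p[:,2]+f["cx"],f["fy"]*p[:,1]/p[:,2]+f["cy"]]
def down(yaw):
    """tool down, tool y (closing) perpendicular to rack x axis at yaw; pick turn with smallest |q6|"""
    return [R.from_matrix(np.c_[[np.cos(a),np.sin(a),0],[np.sin(a),-np.cos(a),0],[0,0,-1]]).as_rotvec() for a in (yaw,yaw+np.pi)]
def best(p,yaw):
    c=[]
    for r in down(yaw):
        q=ik(p,r)
        if q is not None: c.append((abs(q[5]),list(r),np.round(q,2).tolist()))
    return min(c)
E
python3 - <<'E'
from h import *
f=shot("top")
ends=dict(grey=((265,194),(346,201)),black=((203,152),(199,232)))
for n,(a,b) in ends.items():
    A,B=plane(f,a,.02),plane(f,b,.02); d=B-A; yaw=np.arctan2(d[1],d[0]); c=A+d/np.linalg.norm(d)*.095
    print(n,c,np.degrees(yaw),np.linalg.norm(d))
    p=[*c,.20]; k=best(p,yaw); print(k)
    movep(p,k[1]); g=shot("wrist",f"pics/w_{n}.png")
    print(get_state()["clock"], np.round(g["T"],4).tolist())
    m=silhouettes("wrist",n+"_rack"); print([(x["score"],x["centre"],x["mask"].sum()) for x in m])
    np.savez(f"m_{n}.npz",mask=m[0]["mask"],T=g["T"],fx=g["fx"],fy=g["fy"],cx=g["cx"],cy=g["cy"])
    for t in [n+"_rack"]+([k+"_vial" for k in("red","white","green","blue")] if n=="grey" else []):
        print(t,[(np.round(x["centre"],1).tolist(),round(x["score"],2),np.round(plane(g,x["centre"],0 if "rack" in t else .045),4).tolist()) for x in tip_of("wrist",t)[:3]])
im=np.hstack([cv2.resize(cv2.imread(f"pics/w_{n}.png"),(400,300)) for n in("grey","black")])
cv2.imwrite("pics/w1.png",im)
E
```

```text
grey [ 0.49955655 -0.33905454] -93.30042998793625 0.197220063467691
(np.float64(0.9098963596183962), [np.float64(2.2844925607835322), np.float64(2.1565477367343524), np.float64(0.0)], [-0.72, 0.45, -0.09, 1.03, 0.0, 0.91])
4.0 [[0.9984, -0.0537, -0.0162, 0.5045], [-0.0561, -0.9539, -0.295, -0.2621], [0.0004, 0.2954, -0.9554, 0.3425], [0.0, 0.0, 0.0, 1.0]]
[(0.64, [259.6, 138.9], np.int64(2601))]
grey_rack [([257.8, 167.4], 0.61, [0.5021, -0.3321])]
red_vial [([259.7, 201.1], 0.86, [0.5025, -0.363])]
white_vial [([259.6, 238.7], 0.65, [0.4998, -0.4114])]
green_vial [([260.9, 160.6], 0.56, [0.5063, -0.3154])]
blue_vial []
black [ 0.50781437 -0.08966145] 179.27110882513148 0.19351837722919585
(np.float64(0.3052569541492911), [np.float64(0.019982830659697966), np.float64(3.141529100226223), np.float64(0.0)], [-0.32, 0.29, -0.33, 0.95, 0.0, -0.31])
5.4667 [[0.014, 0.9551, 0.2959, 0.433], [0.9999, -0.013, -0.005, -0.0881], [-0.0009, 0.2959, -0.9552, 0.3426], [0.0, 0.0, 0.0, 1.0]]
[(0.95, [258.7, 158.3], np.int64(6040))]
black_rack [([258.7, 175.2], 0.87, [0.5136, -0.0869]), ([64.4, 181.6], 0.36, [0.5187, -0.343])]
```

View pics/w1.png

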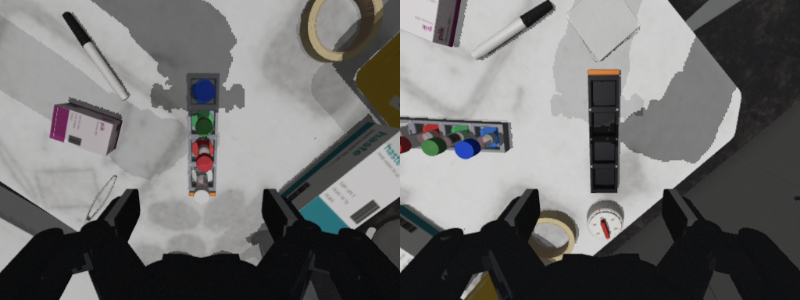

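The wrist views show the grey rack's caps in order from blue, through green and red, to white at the orange end. The black rack is empty with its orange end at the top. I'll fit both rack poses to the masks.

```bash
python3 - <<'E'
from h import *
from scipy.optimize import minimize
def load(n):
    z=np.load(f"m_{n}.npz"); return {k:z[k] if z[k].ndim else float(z[k]) for k in z.files}
box=lambda x0,x1,h:[(x,y,z) for x in(x0,x1) for y in(-.023,.023) for z in(0,h)]
def fit(n,x0,useblock):
    f=load(n); H=f["mask"].astype(np.uint8)
    cs=np.vstack(cv2.findContours(H,0,2)[0]); M=np.zeros((384*4,512*4),np.uint8); cv2.fillConvexPoly(M,cv2.convexHull(cs)*4+2,1)
    def cost(v):
        c,s=np.cos(v[2]),np.sin(v[2]); P=np.array(box(-.095,.095,.02)+(box(.095,.103,.024) if useblock else []))
        P=P@np.array([[c,s,0],[-s,c,0],[0,0,1]])+[v[0],v[1],0]
        A=np.zeros_like(M); cv2.fillConvexPoly(A,cv2.convexHull((proj(f,P)*4+2).astype(np.int32)),1)
        return 1-(A&M).sum()/(A|M).sum()
    r=minimize(cost,x0,method="Nelder-Mead",options=dict(initial_simplex=np.array([x0]+[np.add(x0,d) for d in ([.008,0,0],[0,.008,0],[0,0,.06])]),xatol=1e-5,fatol=1e-5))
    print(n,useblock,np.round(r.x,4),np.degrees(r.x[2]),r.fun)
for b in (0,1):
    fit("black",[.511,-.088,np.radians(179.3)],b); fit("grey",[.501,-.336,np.radians(-93.3)],b)
f=shot("top")
for n in ["blue","green","red","white"]:
    for t in ("top","side"):
        if t=="side": g=shot("side")
        else: g=shot("top")
        print(n,t,[(np.round(plane(g,x["centre"],.045),4).tolist(),round(x["score"],2)) for x in tip_of(t,n+"_vial")[:2]])
E
```

```text
black 0 [ 0.5038 -0.085   3.1348] 179.61271910932174 0.05712990936555895
grey 0 [ 0.5034 -0.3385 -1.6366] -93.77293844104503 0.031487294786408215
black 1 [ 0.5114 -0.0852  3.1348] 179.61217770468951 0.02699697473604068
grey 1 [ 0.5035 -0.3379 -1.6355] -93.70826480152708 0.02862333887043189
blue top [([0.5007, -0.2743], 0.61)]
blue side [([0.5103, -0.2695], 0.58)]
green top [([0.5039, -0.314], 0.66)]
green side [([0.5027, -0.3146], 0.9)]
red top [([0.5033, -0.3589], 0.6), ([0.5124, -0.2726], 0.18)]
red side [([0.4962, -0.3652], 0.6)]
white top [([0.4945, -0.4044], 0.4)]
white side [([0.4899, -0.4087], 0.6), ([0.5038, -0.3168], 0.41)]
```

```bash
cat >> h.py <<'E'
G=(.5035,-.338,np.radians(-93.7)); B=(.5114,-.0855,np.radians(179.6))
SL=dict(white=(.069,-.069),red=(.023,-.023),green=(-.023,.023),blue=(-.069,.069))
pt=lambda r,x:[r[0]+x*np.cos(r[2]),r[1]+x*np.sin(r[2])]
def fmt(s): return dict(t=round(s["clock"],1),gap=round(s["finger_gap"],3),F=np.round(s["contact_force"],1).tolist(),z=round(s["position"][2],4))
def pick(n):
    p=pt(G,SL[n][0]); rg=best([*p,.17],G[2])[1]
    movep([*p,.17],rg); move_l([*p,.053],.12); print(n,"down",fmt(get_state()))
    grab(25); print("grab",fmt(get_state()))
    move_l([*p,.17],.12); print("lift",fmt(get_state()))
def place(n):
    p=pt(B,SL[n][1]); rb=best([*p,.17],B[2])[1]
    movep([*p,.17],rb); print("over",fmt(get_state()))
    move_l([*p,.058],.12); hit=move_l([*p,.046],.02,until_force=4); print("hit",hit,fmt(get_state()))
    let_go(); sleep(.2); move_l([*p,.17],.15); print("out",fmt(get_state()))
E
python3 - <<'E'
from h import *
pick("white")
shot("side","pics/s1.png")
E
```

```text
white down {'t': 8.8, 'gap': 1.003, 'F': [0.1, -1.0, 0.8], 'z': np.float64(0.0539)}
grab {'t': 9.3, 'gap': 0.248, 'F': [0.0, 0.2, 2.1], 'z': np.float64(0.0532)}
lift {'t': 10.5, 'gap': 0.254, 'F': [0.1, 0.2, -0.3], 'z': np.float64(0.169)}
```

View pics/s1.png

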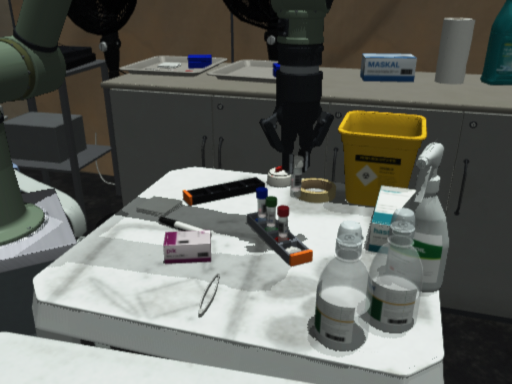

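The white vial hangs upright in the gripper at (298,175), and the other three are undisturbed. I'll place it and check.

```bash
python3 - <<'E'
from h import *
place("white")
g=shot("wrist"); print([(x["score"],plane(g,x["centre"],.042)) for x in tip_of("wrist","white_vial")], pt(B,-.069))
a=g["img"]; b=shot("side")["img"]
cv2.imwrite("pics/p1.png",np.hstack([cv2.resize(a,(400,300)),cv2.resize(b[130:280,150:350],(400,300))])[:,:,::-1])
E
```

```text
over {'t': 11.8, 'gap': 0.251, 'F': [-0.6, -0.0, -1.1], 'z': np.float64(0.1699)}
hit True {'t': 13.3, 'gap': 0.251, 'F': [-0.2, 0.2, 5.1], 'z': np.float64(0.0502)}
out {'t': 15.1, 'gap': 0.998, 'F': [-0.4, 0.9, -0.8], 'z': np.float64(0.1691)}
[(0.92, array([ 0.58773571, -0.08413104]))] [np.float64(0.5803983185186722), np.float64(-0.08598170696055936)]
```

View pics/p1.png

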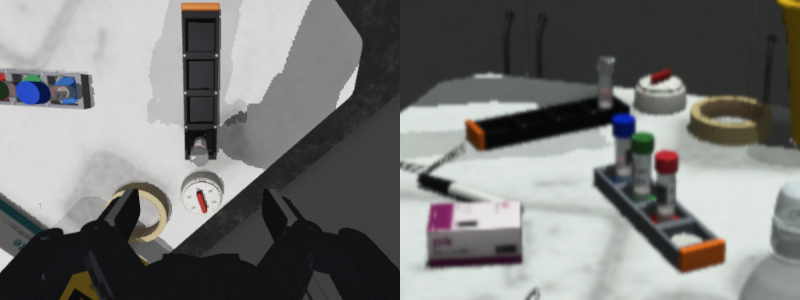

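White stands upright in the far black pocket at (200,148), and the contact height matches the pocket floor. I'll move the other three, stopping if a grip gap or contact height is off.

```bash
python3 - <<'E'
from h import *
for n in ("red","green","blue"):
    pick(n); s=get_state()
    if not .2<s["finger_gap"]<.32: print("BAD GRIP"); break
    place(n)
else:
    p=[*pt(B,0),.22]; movep(p,best(p,B[2])[1])
a=shot("wrist")["img"]; b=shot("side")["img"]
cv2.imwrite("pics/p2.png",np.hstack([cv2.resize(a,(400,300)),cv2.resize(b[130:280,150:350],(400,300))])[:,:,::-1])
E
```

```text
red down {'t': 17.5, 'gap': 0.999, 'F': [0.0, -0.6, 0.2], 'z': np.float64(0.0538)}
grab {'t': 18.1, 'gap': 0.249, 'F': [-0.5, -0.1, 2.0], 'z': np.float64(0.0533)}
lift {'t': 19.2, 'gap': 0.25, 'F': [0.5, 0.6, 0.0], 'z': np.float64(0.1691)}
over {'t': 20.3, 'gap': 0.249, 'F': [0.2, -0.4, -0.2], 'z': np.float64(0.1698)}
hit True {'t': 21.8, 'gap': 0.252, 'F': [-0.9, -0.1, 4.3], 'z': np.float64(0.0502)}
out {'t': 23.6, 'gap': 1.001, 'F': [-0.8, -0.5, -0.5], 'z': np.float64(0.1692)}
green down {'t': 25.9, 'gap': 1.003, 'F': [0.4, 0.0, 0.7], 'z': np.float64(0.0538)}
grab {'t': 26.5, 'gap': 0.251, 'F': [0.4, 0.5, 2.1], 'z': np.float64(0.0533)}
lift {'t': 27.6, 'gap': 0.252, 'F': [-0.4, -0.2, -0.8], 'z': np.float64(0.1691)}
over {'t': 28.8, 'gap': 0.25, 'F': [-0.4, -0.1, -0.4], 'z': np.float64(0.1699)}
hit True {'t': 30.3, 'gap': 0.251, 'F': [-1.1, 0.1, 6.8], 'z': np.float64(0.0502)}
out {'t': 32.1, 'gap': 1.0, 'F': [-0.1, 0.2, 0.0], 'z': np.float64(0.1692)}
blue down {'t': 34.5, 'gap': 0.999, 'F': [-1.1, -0.1, 0.2], 'z': np.float64(0.0537)}
grab {'t': 35.0, 'gap': 0.252, 'F': [0.0, 0.1, 2.0], 'z': np.float64(0.0533)}
lift {'t': 36.2, 'gap': 0.256, 'F': [-0.7, 0.4, -0.1], 'z': np.float64(0.1692)}
over {'t': 37.4, 'gap': 0.252, 'F': [0.3, -0.1, -1.0], 'z': np.float64(0.1699)}
hit True {'t': 39.0, 'gap': 0.249, 'F': [-0.8, 1.1, 5.6], 'z': np.float64(0.0501)}
out {'t': 40.8, 'gap': 1.0, 'F': [-0.1, 0.3, -0.9], 'z': np.float64(0.1693)}
```

View pics/p2.png

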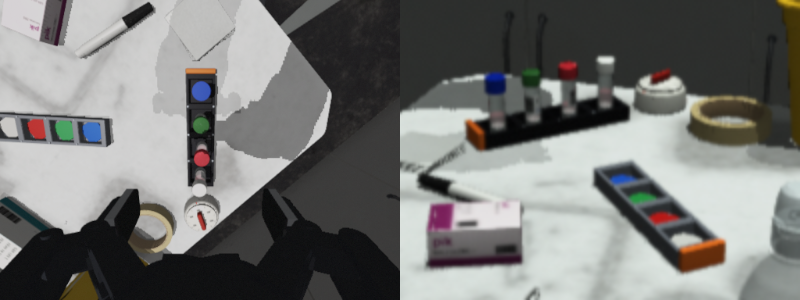

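All four vials stand upright in the black rack. From the orange end the order is blue, green, red, white. The pads in the grey rack, from its orange end, are white, red, green, blue, so the order is reversed as asked.

```bash
python3 -c "
from cell import *
sign_off()"
```

```text
the job is handed in; nothing more can be done
```

I moved all four vials from the grey rack to the black rack in reverse order and handed the job in at about 41 s on the robot's clock. From the black rack's orange end they now stand blue, green, red, white. The grey rack's pads, from its orange end, show white, red, green, blue.

- **Grip and seating:** Each cap was gripped at the same opening, about 0.25. Each vial touched down at a TCP height of 50.1–50.2 mm. That is 3 mm below the pick height, which matches the thickness of the pads and so the pocket floor.
- **Final pictures:** The last wrist and side pictures show all four upright and released, with the gripper clear above them.
- **One disagreement:** After white was placed, the wrist network put it about 7 mm along the rack from the pocket centre I had computed. I didn't re-measure it; the pictures and the touch-down height show it standing in its pocket.

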